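# Hang the slotted bracket on the parts stand

## Task

Hang the blue bracket that has the open slot in its side on the horizontal pin of the parts stand: keep it upright, slide its slot sideways over the pin between the collar and the red head, let it down until it hangs from the pin by the top of the slot, then let go. Leave its twin, the blue bracket with a closed round hole, standing where it is.

Things in the scene. Friction and masses are not known exactly. Their poses are not given: they have to be found in the camera images.
- slot_bracket_mid (a point): Centre, 73 mm above the underside, of the loose blue bracket to hang (0.2-0.4 kg), on its foot. z up, x normal to its 10 mm thick upright plate. Foot 66 (x) x 76 (y) x 10 mm; plate 76 mm wide (y), 98 mm high, on the foot's middle; on it a 10 mm thick, 40 mm wide round-topped tab up to 146 mm. Grip the tab across x, 53 mm above this point, fingertips at least 30 mm above it.
- slot_seat (a point): Where the pin's axis lies when the slotted bracket hangs: 5 mm above its centre, in mid-plate; axes as the bracket's. The slot, through in x, opens at the +y edge, 38 mm from here: mouth 20 mm high, 6 to 26 mm below this point, to y = 16 mm. Inside that lip it widens up into the seat, y = 16 to -16 mm (closed end), its arched roof 4 mm above this point, 1 mm below it at the sides.
- pin_mid (a point): Middle of the pin on the fixed stand, on its axis, 150 mm above the bench. z up; the level pin, 8 mm thick, runs along x. 20 mm off begin a steel collar (+x) and a red head (-x), each 34 mm across, 6 mm thick. 16 mm post 75 mm off at +x, its top 8 mm above this point; base 140 x 110 mm, 16 mm high with screws. Nothing is higher. With the bracket's axes turned like these, come from -y.
- hole_bracket_mid (a point): Centre, 73 mm above the underside, of the loose twin, to be left alone: blue, same outer size, shape and axes as the slotted bracket, but with a closed round 24 mm hole in place of the slot (too small for the pin's head).

How it is judged:
At the end, for the whole second after the job is handed in: The slotted bracket hangs let go and still with the pin in its seat: pin axis within 16 mm of the seat point along y, 13 mm below to 8 mm above it; bracket within 22 mm of the pin's middle, at most 23 degrees off upright; the twin is within 30 mm of where it stood (y of pin_mid in the frame of slot_seat between -0.016 and 0.016 m and z of pin_mid in the frame of slot_seat between -0.013 and 0.008 m and x of slot_bracket_mid in the frame of pin_mid between -0.022 and 0.022 m and angle between slot_bracket_mid's own z axis and vertical below 0.4 rad and linear speed of slot_bracket below 0.05 m/s and angular speed of slot_bracket below 0.8 rad/s and distance of hole_bracket_mid from where it was at the start of the episode below 0.03 m); the robot touches nothing.
It fails at once if the twin with the round hole is knocked or carried away (moved more than 30 mm) (distance of hole_bracket_mid from where it was at the start of the episode above 0.03 m).
It also fails if it takes over 42 s, if anything falls off the work surface, if the arm or the gripper's body presses on something with over 40 N, if the wrist force passes 120 N, or if a joint passes its speed limit or range.

## Robot

A 6-joint arm with a two-finger parallel gripper is mounted at the origin on a cart in front of the work surface, level with it; the furniture and walls round the work are solid. World frame = base frame: x ahead of the robot, y to its left, z up, the work surface at z = 0. Lengths are in m, angles in rad, forces in N, time in s.
With the tool pointing down it reaches from about 0.275 to 0.85 m from the base axis. Payload 5.2 kg.
Tool frame: the origin (TCP) lies midway between the tips of the shut fingers; the grasp point (between the pads) lies 19 mm behind it; z points along the fingers, y is the direction in which the jaws open and shut (so a half turn about z gives the same grasp; the last joint's range is limited). The gripper opens to 85 mm and grips with 20 to 120 N. Pads are 22 mm wide; open, the fingers measure 114 mm over their backs; the gripper's body (76 mm by 85 mm) begins 54 mm behind the grasp point. The pads swing forward as they close: fully open they stand 13 mm farther back than shut.
Start: joints at [0.944, 0.259, 1.535, -0, 1.348, -0.203], TCP at [0.226, 0.501, 0.231] pointing down, gripper open.
Joint ranges: [-3.14, 3.14], [-0.91, 2.08], [0.19, 2.58], [-1.22, 4.36], [0.22, 2.71], [-3.12, 3.12]. Speed limits (rad/s): [2.57, 2.57, 3.14, 3.14, 3.14, 3.14].

## Interface

Orientations are given as a unit quaternion [x, y, z, w].
In Python, from bench import state, eyes, job_done gives the robot as it stands. The module is installed in compiled form; this text tells all that it offers.
- The arm moves only by the tool carry_out, never from a script. Its argument "series" is a list of rows, each an object with "claw": the closure, from 0 (fully open) to 1 (shut); "translation": the shift along the tool's x, y, z in cm, a list of three; "roll": the turn about the tool's z in degrees. In form: [{"claw": claw, "translation": [x, y, z], "roll": roll}, ...]. A call has 1 to 20 rows; each row shifts and turns the commanded pose from where the row before left it, along the tool's axes as they then stand; what a row does not reach is not made up. A row lasts 1/10 s, in which the tool goes at most 50 mm and 8.59 degrees, less where a joint would pass 70% of its speed; a pose out of reach is approached as far as the arm can. A call is refused whole if a number of a shift passes 5 or a number of a turn 8.59, either way. A call with a gripper value outside its range is refused whole. The fingers move at their own pace and stop on an object; the grip force is fixed at half the most. Time passes only in rows, so rows that do not move let the fingers close. It gives the time, the measured TCP pose, the force and the opening at its end, in the units of the state.
- state(): the state, without advancing time (a new reading comes with each control period).
- eyes.camera(name): name is "scene" or "top" or "wrist"; returns the picture (420x560x3 uint8, blue, green, red); there is no depth.
- eyes.camera_info(name): a dict with "intrinsics" (3x3 intrinsics, pixels), "origin" and "attitude" of the camera in the world; the wrist camera has in their place "hand_eye" (4x4, takes a point from camera to tool coordinates, whose origin is the TCP and whose axes are the flange's). Camera axes: x right, y up, looking along -z (the intrinsics and any distortion apply to the point x, -y, -z); pixel columns grow to the right and rows downward; lengths in m; the calibration is good to about 2 mm. The wrist camera is an equidistant fisheye: a pixel r from the principal point sees the ray r / f radians off the axis. A picture is of the moment at which its call begins: read the wrist's pose just before it. camera_info takes no time and is no camera call.
- job_done(): hands the job in, once; it reports no verdict.
Trained networks look in the newest picture that a camera, given by its name, has taken for a name from the list of things; names that differ only in an ending like _2 or _b are one class to them, and where a whole thing is asked for, a point or a joint stands for the part that bears it (a point fixed in the world has none). Each returns a list of dicts, best first, with "p" (0 to 1); they miss things now and then, are a little off and sometimes report something else, mostly with a low value. They report only what shows in the picture. A call takes as long as a camera call.
- eyes.find_in(camera, name): "point" ([x, y, z] in m, in world coordinates, good to about 4 mm: the middle of the surface that is visible of it).
- eyes.silhouettes(camera, name): "pixels" (420x560 bool, what is visible of it).
The state is a dict: "time_s": time; "qpos": joint angles; "dq": joint speeds; "tau": joint torques, N m; "ee_pos": TCP position; "tcp_rot": TCP orientation; "force": force on the tool from outside, world axes, zero at the start; "moment": the same for the moment, N m; "opening": finger opening in m.
Only numpy, scipy, OpenCV 4.12 (cv2) and the standard library are available. Lean on these libraries where they do the work, as an engineer would, in place of code of your own. Each camera call takes 0.05 s, during which the arm holds its last target.

## Working session

There is one attempt and no reset: what is moved stays moved. The work goes in short steps, Python scripts to look and compute and a tool call to move; the robot and the scene stay as the last step left them, time stands still between calls to the robot, and variables do not carry over. Pictures are saved under pics/ and viewed, and the job is handed in when it is done.

Besides the shell and the picture viewer there is one more tool, called after ">>>" by a JSON object that holds its "method" and its "body". carry_out: Moves the arm, as the interface text tells. Its arguments: {"type":"object","properties":{"series":{"type":"array"}},"required":["series"]}

```bash
mkdir -p pics
python3 - <<'E'
from bench import state, eyes
import cv2, numpy as np
s=state(); print({k:np.round(v,3).tolist() for k,v in s.items()})
for c in("scene","top","wrist"):
    im=eyes.camera(c); cv2.imwrite(f"pics/{c}0.png",im)
    i=eyes.camera_info(c); print(c,{k:np.round(v,4).tolist() if not isinstance(v,(str,dict)) else v for k,v in i.items()})
for c in("scene","top"):
    for n in("slot_bracket_mid","hole_bracket_mid","pin_mid","slot_seat"):
        try: print(c,n,[(np.round(d["point"],3).tolist(),round(d["p"],2)) for d in eyes.find_in(c,n)])
        except Exception as e: print(c,n,e)
print(state()["time_s"])
E
```

```text
{'time_s': 0.0, 'qpos': [0.944, 0.259, 1.536, 0.0, 1.348, -0.203], 'dq': [-0.001, 0.0, -0.0, 0.0, 0.0, -0.0], 'tau': [-0.001, -44.603, -29.057, -0.0, 0.012, 0.0], 'ee_pos': [0.226, 0.501, 0.23], 'tcp_rot': [0.21, 0.978, -0.001, -0.0], 'force': [-0.018, 0.241, -0.346], 'moment': [-0.04, 0.023, -0.02], 'opening': 0.086}
scene {'intrinsics': [[425.8083, 0.0, 281.2688], [0.0, 425.8083, 211.4129], [0.0, 0.0, 1.0]], 'origin': [-0.0797, -0.3659, 0.7613], 'attitude': [0.3672, -0.1825, -0.3974, 0.8209]}
top {'intrinsics': [[404.7446, 0.0, 276.0703], [0.0, 404.7446, 213.2299], [0.0, 0.0, 1.0]], 'origin': [0.2831, 0.0722, 0.9885], 'attitude': [-0.0718, 0.0851, 0.7445, -0.6582]}
wrist {'intrinsics': [[325.1923, 0.0, 282.5666], [0.0, 325.1923, 215.8621], [0.0, 0.0, 1.0]], 'hand_eye': [[-0.0004, 0.9498, 0.313, 0.0805], [1.0, 0.0, 0.0011, -0.0006], [0.001, 0.313, -0.9498, -0.1433], [0.0, 0.0, 0.0, 1.0]]}
scene slot_bracket_mid []
scene hole_bracket_mid [([0.457, -0.181, 0.05], 0.88)]
scene pin_mid [([0.524, 0.226, 0.014], 0.58)]
scene slot_seat [([0.428, 0.003, 0.046], 0.57)]
top slot_bracket_mid [([0.425, 0.011, 0.015], 0.88)]
top hole_bracket_mid [([0.463, -0.171, 0.028], 0.65)]
top pin_mid []
top slot_seat [([0.43, 0.006, 0.012], 0.76)]
0.55
```

View pics/scene0.png

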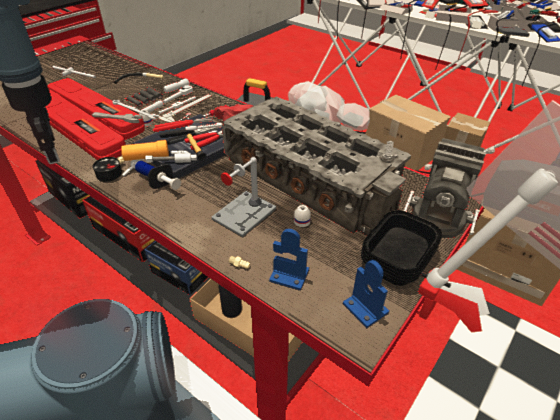

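View pics/top0.png

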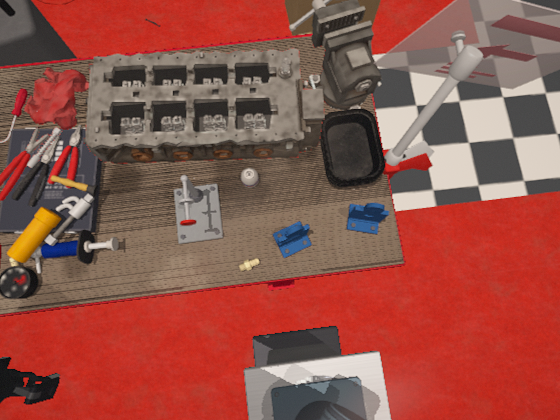

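View pics/wrist0.png

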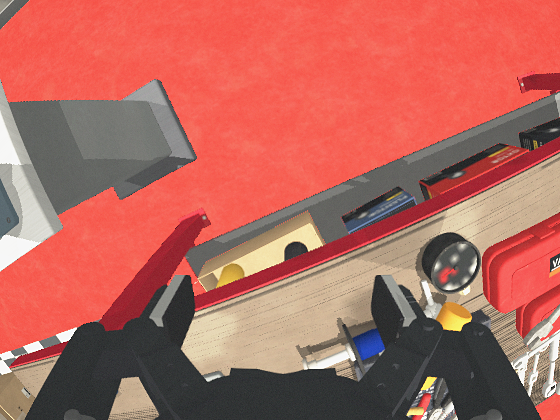

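Scene: slotted bracket at about (290,258), twin at (367,295), stand at (243,205) with the red head at (226,178). I zoom in and get the silhouettes next.

Run:
```python
from bench import state, eyes
import cv2, numpy as np
s=cv2.imread("pics/scene0.png"); t=cv2.imread("pics/top0.png")
a=cv2.resize(s[140:330,200:400],None,fx=4,fy=4,interpolation=cv2.INTER_CUBIC)[:600,:800]
cv2.imwrite("pics/sz.png",cv2.resize(s[145:295,205:320],None,fx=4,fy=4,interpolation=cv2.INTER_CUBIC))
cv2.imwrite("pics/tz.png",cv2.resize(t[160:280,165:345],None,fx=4,fy=4,interpolation=cv2.INTER_CUBIC))
for c in("scene","top"):
    for n in("slot_bracket_mid","hole_bracket_mid","pin_mid"):
        r=eyes.silhouettes(c,n)
        for j,d in enumerate(r):
            ys,xs=np.nonzero(d["pixels"]); print(c,n,round(d["p"],2),xs.min(),xs.max(),ys.min(),ys.max(),len(xs))
            np.save(f"m_{c}_{n}_{j}.npy",d["pixels"])
```

```text
scene slot_bracket_mid 0.7 269 308 229 289 1607
scene hole_bracket_mid 0.93 343 388 260 327 1871
scene hole_bracket_mid 0.56 269 308 228 289 1646
top slot_bracket_mid 0.57 273 311 222 258 920
top hole_bracket_mid 0.83 348 387 203 233 926
top pin_mid 0.64 175 222 175 243 2535
```

View pics/sz.png

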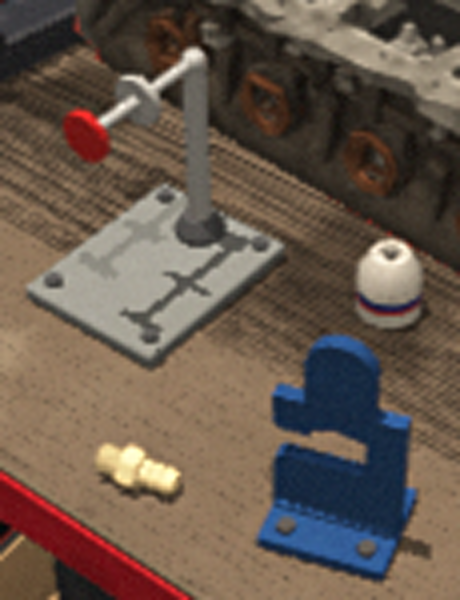

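View pics/tz.png

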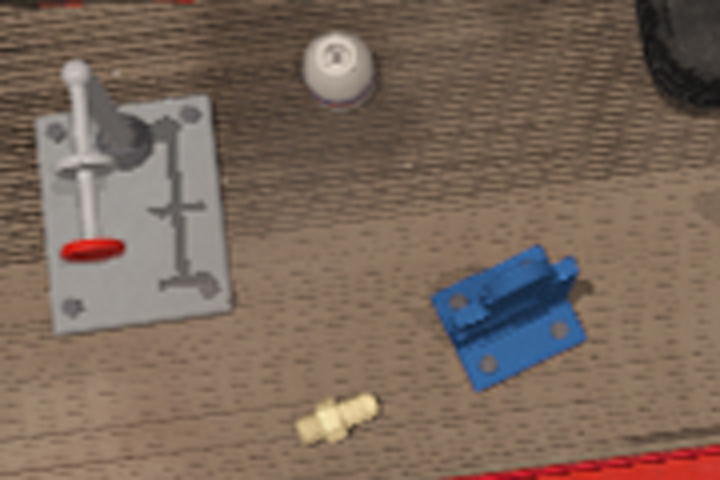

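```bash
cat > h.py <<'E'
import numpy as np, cv2
from bench import state, eyes
from scipy.spatial.transform import Rotation as R
def cam(c):
    i=eyes.camera_info(c); a=np.array(i["attitude"]);
    Rm=a if a.shape==(3,3) else R.from_quat(a).as_matrix()
    return np.array(i["intrinsics"]),np.array(i["origin"]),Rm
def proj(C,P):
    K,o,Rm=C; q=(np.atleast_2d(P)-o)@Rm; q=q*[1,-1,-1]; u=q@K.T; return u[:,:2]/u[:,2:]
def box(x0,x1,y0,y1,z0,z1): return np.array([[x,y,z] for x in(x0,x1) for y in(y0,y1) for z in(z0,z1)])/1000.
th=np.linspace(0,np.pi,13)
def tab():
    p=[[x,20*np.cos(t),126+20*np.sin(t)] for x in(-5,5) for t in th]+[[x,y,98] for x in(-5,5) for y in(-20,20)]
    return np.array(p)/1000.
def bracket(slot=True):
    L=[box(-33,33,-38,38,0,10),tab()]
    if slot: L+=[box(-5,5,-38,38,10,52),box(-5,5,-38,-16,52,98),box(-5,5,16,38,72,98),box(-5,5,-16,16,81,98)]
    else: L+=[box(-5,5,-38,38,10,98)]
    return L
def cyl(x0,x1,r):
    t=np.linspace(0,2*np.pi,24); return np.array([[x,r*np.cos(a),r*np.sin(a)] for x in(x0,x1) for a in t])/1000.
def stand():
    t=np.linspace(0,2*np.pi,24)
    post=np.array([[75+8*np.cos(a),8*np.sin(a),z] for z in(-140,8) for a in t])/1000.
    return dict(head=cyl(-26,-20,17),collar=cyl(20,26,17),pin=cyl(-20,75,4),post=post)
def place(P,x,y,yaw,z=0.):
    return P@R.from_euler('z',yaw).as_matrix().T+[x,y,z]
def render(C,parts,S=4,pose=None):
    m=np.zeros((420*S,560*S),np.uint8)
    for P in parts:
        u=proj(C,place(P,*pose) if pose is not None else P)
        h=cv2.convexHull(np.round((u+.5)*S).astype(np.int32)); cv2.fillConvexPoly(m,h,1)
    return m
E
cat > fit.py <<'E'
from h import *
from scipy.optimize import minimize
C={c:cam(c) for c in("scene","top")}
im={c:cv2.imread(f"pics/{c}0.png") for c in C}
S=4
def blue(c,name):
    hsv=cv2.cvtColor(im[c],cv2.COLOR_BGR2HSV); b=cv2.inRange(hsv,(100,110,25),(125,255,255))
    m=cv2.dilate(np.load(f"m_{c}_{name}_0.npy").astype(np.uint8),np.ones((9,9)))
    return b*(m>0)
for name,slot,x0 in(("slot_bracket_mid",True,(.43,.0)),("hole_bracket_mid",False,(.46,-.18))):
    T={c:cv2.resize((blue(c,name)>0).astype(np.uint8)*255,None,fx=S,fy=S,interpolation=cv2.INTER_LINEAR)>127 for c in C}
    parts=bracket(slot)
    def cost(p,cs=("scene","top")):
        s=0
        for c in cs:
            m=render(C[c],parts,S,(p[0],p[1],p[2]))>0; s+=1-(m&T[c]).sum()/(m|T[c]).sum()
        return s
    for cs in(("scene","top"),("scene",),("top",)):
        best=min((minimize(cost,[*x0,y],args=(cs,),method="Nelder-Mead",options=dict(initial_simplex=[[*x0,y],[x0[0]+.02,x0[1],y],[x0[0],x0[1]+.02,y],[*x0,y+.2]],xatol=1e-4,fatol=1e-4)) for y in(-.3,0,.3)),key=lambda r:r.fun)
        print(name,cs,np.round(best.x,4),round(best.fun,3))
        if len(cs)==2: keep=best.x
    for c in C:
        big=cv2.resize(im[c],None,fx=S,fy=S,interpolation=cv2.INTER_CUBIC)
        m=render(C[c],parts,S,keep); cn,_=cv2.findContours(m,cv2.RETR_LIST,cv2.CHAIN_APPROX_NONE); cv2.drawContours(big,cn,-1,(0,255,255),1)
        u=proj(C[c],[[keep[0],keep[1],.07]])[0]*S; u=u.astype(int); cv2.imwrite(f"pics/fit_{c}_{name[:4]}.png",big[u[1]-200:u[1]+200,u[0]-200:u[0]+200])
# stand
pts={}
for c in C:
    hsv=cv2.cvtColor(im[c],cv2.COLOR_BGR2HSV); r=((hsv[...,0]<8)|(hsv[...,0]>172))&(hsv[...,1]>130)&(hsv[...,2]>60)
    x0,y0,x1,y1=dict(scene=(215,165,240,192),top=(175,212,205,232))[c]
    q=np.zeros(r.shape,bool); q[y0:y1,x0:x1]=r[y0:y1,x0:x1]; pts[c]=q
    ys,xs=np.nonzero(q); print(c,"head px",xs.mean(),ys.mean(),len(xs))
# post top: scene crop (195,52)->, top crop (76,72)
st=stand()
obs=dict(scene=np.array([205+195/4,145+58/4]),top=np.array([165+77/4,160+72/4]))
from scipy.optimize import least_squares
hc={c:np.array([np.nonzero(pts[c])[1].mean(),np.nonzero(pts[c])[0].mean()]) for c in C}
def res(p,cs):
    r=[]
    for c in cs:
        m=render(C[c],[st["head"]],4,(p[0],p[1],p[2],.15)); ys,xs=np.nonzero(m)
        r+=list(np.array([xs.mean()/4-.375,ys.mean()/4-.375])-hc[c])
        r+=list((proj(C[c],place(np.array([[.075,0,.0]]),p[0],p[1],p[2],.15))[0]-obs[c])*.5)
    return r
for cs in(("scene","top"),("scene",),("top",)):
    s=least_squares(res,[.5,.2,0],args=(cs,),diff_step=1e-2); print("pin",cs,np.round(s.x,4),np.round(s.fun,2))
    if len(cs)==2: keep=s.x
for c in C:
    big=cv2.resize(im[c],None,fx=S,fy=S,interpolation=cv2.INTER_CUBIC)
    for P in st.values():
        m=render(C[c],[P],S,(*keep,.15)); cn,_=cv2.findContours(m,cv2.RETR_LIST,cv2.CHAIN_APPROX_NONE); cv2.drawContours(big,cn,-1,(0,255,255),1)
    u=(proj(C[c],[[keep[0],keep[1],.1]])[0]*S).astype(int); cv2.imwrite(f"pics/fit_{c}_pin.png",big[u[1]-200:u[1]+200,u[0]-200:u[0]+200])
a=[np.hstack([cv2.imread(f"pics/fit_{c}_{n}.png") for c in C]) for n in("slot","pin")]
cv2.imwrite("pics/fits.png",cv2.resize(np.vstack(a),(600,600)))
E
python3 fit.py
```

```text
slot_bracket_mid ('scene', 'top') [0.4357 0.0093 0.3477] 0.249
slot_bracket_mid ('scene',) [0.4355 0.009  0.2561] 0.129
slot_bracket_mid ('top',) [0.4351 0.0101 0.3486] 0.117
hole_bracket_mid ('scene', 'top') [ 0.4661 -0.1733 -0.3189] 0.223
hole_bracket_mid ('scene',) [ 0.4665 -0.1733 -0.3466] 0.095
hole_bracket_mid ('top',) [ 0.4643 -0.1726 -0.2561] 0.114
scene head px 226.1138211382114 178.4390243902439 123
top head px 187.5441176470588 221.97058823529412 68
pin ('scene', 'top') [ 0.4989  0.2317 -0.0052] [-0.24 -0.16 -0.36  0.16  0.22 -0.2   0.17 -0.18]
pin ('scene',) [ 0.4993  0.2308 -0.0148] [ 0.03 -0.1  -0.07  0.23]
pin ('top',) [ 0.4985  0.2323 -0.0035] [-0.01  0.02 -0.   -0.06]
```

View pics/fits.png

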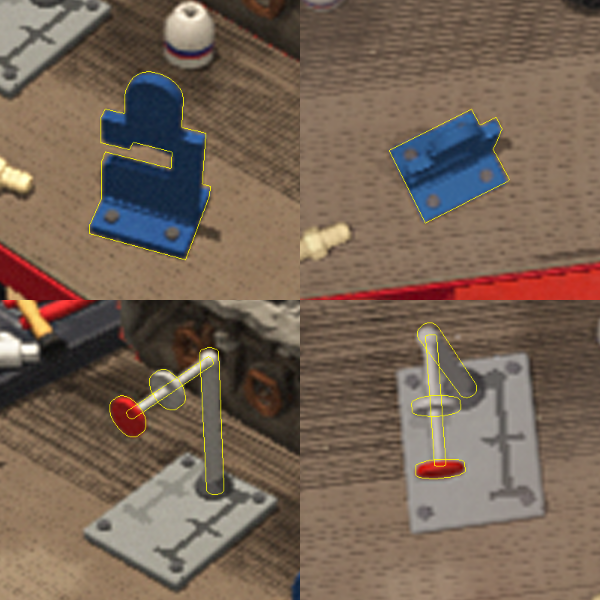

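Both fits overlay well: slotted bracket at (0.436, 0.009) with yaw about 0.345, and pin at (0.499, 0.2315) with yaw about -0.005. The slot opens towards world +y, which is right for this approach. Next I turn the tool.

>>> {"method": "carry_out", "body": {"series": [{"claw": 0,"translation": [0,0,0],"roll": 7.66},{"claw": 0,"translation": [0,0,0],"roll": 7.66},{"claw": 0,"translation": [0,0,0],"roll": 7.66},{"claw": 0,"translation": [0,0,0],"roll": 7.66},{"claw": 0,"translation": [0,0,0],"roll": 7.66},{"claw": 0,"translation": [0,0,0],"roll": 7.66},{"claw": 0,"translation": [0,0,0],"roll": 0}]}}

```text
time_s: 1.55
ee_pos: [0.2262, 0.5013, 0.2313]
tcp_rot: [0.576, 0.818, -0.0, -0.0]
force: [0.4, -0.9, 0.1]
opening: 0.0854
```

```bash
cat > go.py <<'E'
import sys
from h import *
def rep(goal,yaw=None):
    s=state(); Rm=R.from_quat(s["tcp_rot"]).as_matrix(); p=np.array(s["ee_pos"])
    print("t",round(s["time_s"],2),"p",np.round(p,4),"yaw",round(np.arctan2(Rm[1,1],Rm[0,1]),4),"zax",np.round(Rm[:,2],3),"F",np.round(s["force"],1),"open",round(s["opening"],4),"q",np.round(s["qpos"],2))
    print("tool shift cm",np.round(Rm.T@(np.array(goal)-p)*100,2), "roll deg" ,None if yaw is None else round(-np.degrees(yaw-np.arctan2(Rm[1,1],Rm[0,1])),2))
if __name__=="__main__":
    a=[float(v) for v in sys.argv[1:]]; rep(a[:3],a[3] if len(a)>3 else None)
E
python3 go.py .4357 .0093 .2 .345
```

```text
t 1.55 p [0.2262 0.5013 0.2313] yaw 0.3437 zax [-0. -0. -1.] F [ 0.4 -0.9  0.1] open 0.0854 q [ 0.94  0.26  1.54 -0.    1.35  0.6 ]
tool shift cm [-53.39   3.15   3.13] roll deg -0.08
```

>>> {"method": "carry_out", "body": {"series": [{"claw": 0,"translation": [-3.56,0.21,0.2],"roll": 0},{"claw": 0,"translation": [-3.56,0.21,0.2],"roll": 0},{"claw": 0,"translation": [-3.56,0.21,0.2],"roll": 0},{"claw": 0,"translation": [-3.56,0.21,0.2],"roll": 0},{"claw": 0,"translation": [-3.56,0.21,0.2],"roll": 0},{"claw": 0,"translation": [-3.56,0.21,0.2],"roll": 0},{"claw": 0,"translation": [-3.56,0.21,0.2],"roll": 0},{"claw": 0,"translation": [-3.56,0.21,0.2],"roll": 0},{"claw": 0,"translation": [-3.56,0.21,0.2],"roll": 0},{"claw": 0,"translation": [-3.56,0.21,0.2],"roll": 0},{"claw": 0,"translation": [-3.56,0.21,0.2],"roll": 0},{"claw": 0,"translation": [-3.56,0.21,0.2],"roll": 0},{"claw": 0,"translation": [-3.56,0.21,0.2],"roll": 0},{"claw": 0,"translation": [-3.56,0.21,0.2],"roll": 0},{"claw": 0,"translation": [-3.56,0.21,0.2],"roll": 0},{"claw": 0,"translation": [0,0,0],"roll": 0},{"claw": 0,"translation": [0,0,0],"roll": 0}]}}

```text
time_s: 3.25
ee_pos: [0.4362, 0.009, 0.2011]
tcp_rot: [0.575, 0.818, -0.0, -0.0]
force: [-0.7, 0.0, -0.1]
opening: 0.0856
```

```bash
cat > w.py <<'E'
import sys
from h import *
# overlay bracket model on wrist picture
def wproj(P,p,Rm,info):
    H=np.array(info["hand_eye"]); K=np.array(info["intrinsics"])
    q=(np.atleast_2d(P)-p)@Rm; q=(q-H[:3,3])@H[:3,:3]; q=q*[1,-1,-1]
    r=np.hypot(q[:,0],q[:,1]); t=np.arctan2(r,q[:,2]); k=K[0,0]*t/np.maximum(r,1e-9)
    return np.c_[K[0,2]+k*q[:,0],K[1,2]+k*q[:,1]]
def show(name,items):
    s=state(); p=np.array(s["ee_pos"]); Rm=R.from_quat(s["tcp_rot"]).as_matrix()
    im=eyes.camera("wrist"); info=eyes.camera_info("wrist")
    cv2.imwrite(f"pics/{name}_raw.png",im)
    for P,pose in items:
        u=wproj(place(P,*pose),p,Rm,info); h=cv2.convexHull(np.round(u).astype(np.int32)); cv2.polylines(im,[h],True,(0,255,255),1)
    cv2.imwrite(f"pics/{name}.png",im)
if __name__=="__main__":
    show(sys.argv[1],[(P,(.4357,.0093,.345)) for P in bracket()[:3]])
E
python3 go.py .4357 .0093 .11 .345; python3 w.py w1
```

```text
t 3.25 p [0.4362 0.009  0.2011] yaw 0.3452 zax [-0.001  0.    -1.   ] F [-0.7  0.  -0.1] open 0.0856 q [-0.24  0.08  1.83  0.    1.23 -0.58]
tool shift cm [ 0.04 -0.04  9.11] roll deg 0.01
```

View pics/w1.png

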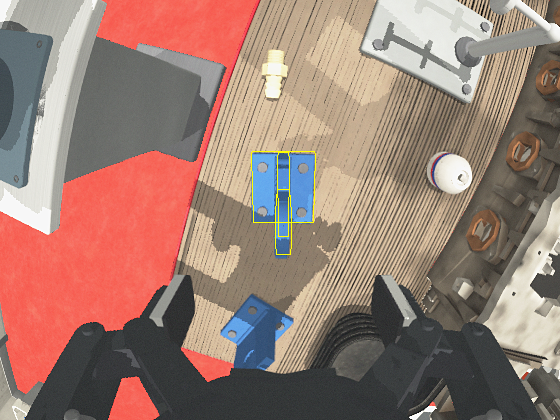

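The wrist overlay matches the bracket at (283,190) to within about 2 px. Now I descend and grip.

>>> {"method": "carry_out", "body": {"series": [{"claw": 0,"translation": [0,0,2.3],"roll": 0},{"claw": 0,"translation": [0,0,2.3],"roll": 0},{"claw": 0,"translation": [0,0,2.3],"roll": 0},{"claw": 0,"translation": [0,0,1.2],"roll": 0},{"claw": 0,"translation": [0,0,1.0],"roll": 0},{"claw": 0,"translation": [0,0,0],"roll": 0},{"claw": 0.5,"translation": [0,0,0],"roll": 0},{"claw": 1,"translation": [0,0,0],"roll": 0},{"claw": 1,"translation": [0,0,0],"roll": 0},{"claw": 1,"translation": [0,0,0],"roll": 0},{"claw": 1,"translation": [0,0,0],"roll": 0},{"claw": 1,"translation": [0,0,0],"roll": 0},{"claw": 1,"translation": [0,0,0],"roll": 0},{"claw": 1,"translation": [0,0,0],"roll": 0},{"claw": 1,"translation": [0,0,0],"roll": 0}]}}

```text
time_s: 4.8
ee_pos: [0.4365, 0.0093, 0.1105]
tcp_rot: [0.575, 0.818, 0.0, 0.0]
force: [-0.5, -0.1, 3.2]
opening: 0.0093
```

```bash
python3 go.py .4357 .0093 .25 .345
```

```text
t 4.8 p [0.4365 0.0093 0.1105] yaw 0.3448 zax [ 0. -0. -1.] F [-0.5 -0.1  3.2] open 0.0093 q [-0.24  0.18  1.96 -0.    0.99 -0.58]
tool shift cm [  0.02  -0.07 -13.95] roll deg -0.01
```

>>> {"method": "carry_out", "body": {"series": [{"claw": 1,"translation": [0,0,-0.8],"roll": 0},{"claw": 1,"translation": [0,0,-2],"roll": 0},{"claw": 1,"translation": [0,0,-2],"roll": 0},{"claw": 1,"translation": [0,0,-2],"roll": 0},{"claw": 1,"translation": [0,0,-2],"roll": 0},{"claw": 1,"translation": [0,0,0],"roll": 5},{"claw": 1,"translation": [0,0,0],"roll": 5},{"claw": 1,"translation": [0,0,0],"roll": 5},{"claw": 1,"translation": [0,0,0],"roll": 5},{"claw": 1,"translation": [0,0,0],"roll": 0},{"claw": 1,"translation": [0,0,0],"roll": 0}]}}

```text
time_s: 5.9
ee_pos: [0.436, 0.0096, 0.1982]
tcp_rot: [0.708, 0.706, -0.0, -0.0]
force: [-0.1, 0.6, -3.3]
opening: 0.0092
```

```bash
python3 go.py .499 .150 .1985 -.005
```

```text
t 5.9 p [0.436  0.0096 0.1982] yaw -0.0019 zax [-0.001  0.    -1.   ] F [-0.1  0.6 -3.3] open 0.0092 q [-0.23  0.08  1.84  0.    1.22 -0.23]
tool shift cm [14.05  6.27 -0.03] roll deg 0.18
```

>>> {"method": "carry_out", "body": {"series": [{"claw": 1,"translation": [1.5,0.9,0],"roll": 0},{"claw": 1,"translation": [2.1,0.9,0],"roll": 0},{"claw": 1,"translation": [2.1,0.9,0],"roll": 0},{"claw": 1,"translation": [2.1,0.9,0],"roll": 0},{"claw": 1,"translation": [2.1,0.9,0],"roll": 0},{"claw": 1,"translation": [2.1,0.9,0],"roll": 0},{"claw": 1,"translation": [2.0,0.9,0],"roll": 0},{"claw": 1,"translation": [0,0,0],"roll": 0},{"claw": 1,"translation": [0,0,0],"roll": 0},{"claw": 1,"translation": [0,0,0],"roll": 0}]}}

```text
time_s: 6.9
ee_pos: [0.4994, 0.1486, 0.198]
tcp_rot: [0.708, 0.706, -0.001, -0.0]
force: [-0.4, 0.3, -4.5]
opening: 0.0092
```

```bash
cat > chk.py <<'E'
import sys
from h import *
s=state(); p=np.array(s["ee_pos"]); Rm=R.from_quat(s["tcp_rot"]).as_matrix(); yaw=np.arctan2(Rm[1,1],Rm[0,1])
bp=(p[0],p[1],yaw,p[2]-.1105)
if len(sys.argv)>2: bp=tuple(map(float,sys.argv[2:6]))
out=[]
for c in("scene","top"):
    im=eyes.camera(c); C=cam(c); S=4
    big=cv2.resize(im,None,fx=S,fy=S,interpolation=cv2.INTER_CUBIC)
    m=render(C,bracket(),S,bp); cn,_=cv2.findContours(m,cv2.RETR_LIST,cv2.CHAIN_APPROX_NONE); cv2.drawContours(big,cn,-1,(0,255,255),1)
    for P in stand().values():
        m=render(C,[P],S,(.499,.2315,-.005,.15)); cn,_=cv2.findContours(m,cv2.RETR_LIST,cv2.CHAIN_APPROX_NONE); cv2.drawContours(big,cn,-1,(0,255,0),1)
    u=(proj(C,[[bp[0],(bp[1]+.2315)/2,.15]])[0]*S).astype(int); out.append(big[u[1]-240:u[1]+240,u[0]-200:u[0]+200])
cv2.imwrite(f"pics/{sys.argv[1]}.png",np.hstack(out)); print(np.round(bp,4))
E
python3 go.py .499 .2315 .1985 -.005; python3 chk.py c1
```

```text
t 6.9 p [0.4994 0.1486 0.198 ] yaw -0.0036 zax [-0.001 -0.    -1.   ] F [-0.4  0.3 -4.5] open 0.0092 q [ 0.08  0.23  1.65 -0.    1.26  0.08]
tool shift cm [ 8.29 -0.07 -0.05] roll deg 0.08
[ 0.4994  0.1486 -0.0036  0.0875]
```

View pics/c1.png

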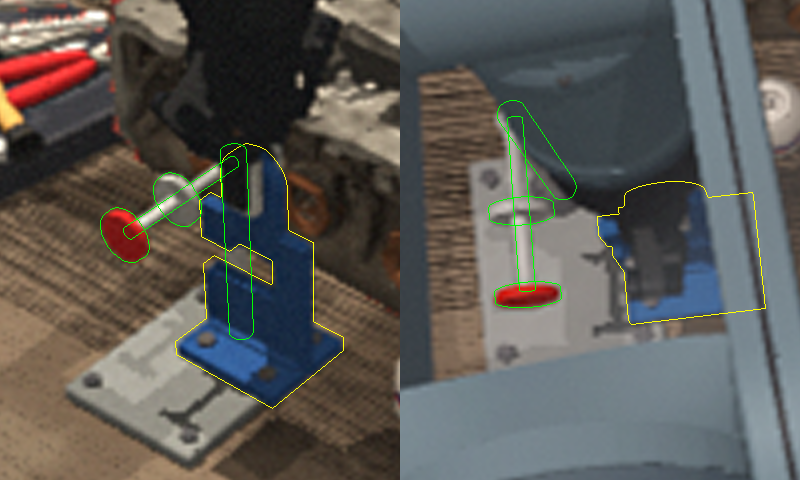

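The bracket sits upright in the grip and matches the model outline. The mouth spans the pin height and the plate lies between collar and head. Sliding it on now.

>>> {"method": "carry_out", "body": {"series": [{"claw": 1,"translation": [0.9,0,0],"roll": 0},{"claw": 1,"translation": [0.9,0,0],"roll": 0},{"claw": 1,"translation": [0.9,0,0],"roll": 0},{"claw": 1,"translation": [0.9,0,0],"roll": 0},{"claw": 1,"translation": [0.9,0,0],"roll": 0},{"claw": 1,"translation": [0.9,0,0],"roll": 0},{"claw": 1,"translation": [0.9,0,0],"roll": 0},{"claw": 1,"translation": [0.9,0,0],"roll": 0},{"claw": 1,"translation": [0.9,0,0],"roll": 0},{"claw": 1,"translation": [0.2,0,0],"roll": 0},{"claw": 1,"translation": [0,0,0],"roll": 0},{"claw": 1,"translation": [0,0,0],"roll": 0}]}}

```text
time_s: 8.2
ee_pos: [0.5002, 0.232, 0.1983]
tcp_rot: [0.709, 0.706, -0.0, 0.0]
force: [-0.4, -0.6, -3.7]
opening: 0.0091
```

```bash
python3 go.py .499 .2315 .183 -.005; python3 chk.py c2
```

```text
t 8.2 p [0.5002 0.232  0.1983] yaw -0.0042 zax [-0. -0. -1.] F [-0.4 -0.6 -3.7] open 0.0091 q [ 0.23  0.29  1.58 -0.    1.27  0.24]
tool shift cm [-0.05 -0.12  1.53] roll deg 0.05
[ 0.5002  0.232  -0.0042  0.0878]
```

View pics/c2.png

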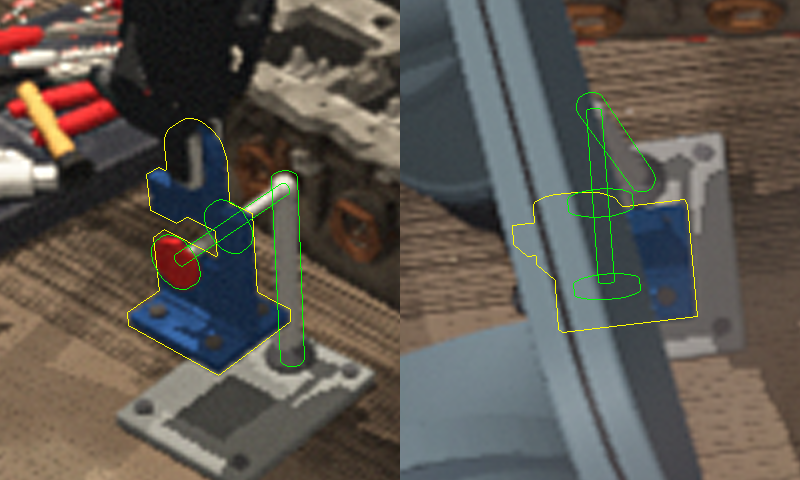

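The pin is inside the slot with no contact force. I lower gently.

>>> {"method": "carry_out", "body": {"series": [{"claw": 1,"translation": [0,0,0.4],"roll": 0},{"claw": 1,"translation": [0,0,0.4],"roll": 0},{"claw": 1,"translation": [0,0,0.3],"roll": 0},{"claw": 1,"translation": [0,0,0.2],"roll": 0},{"claw": 1,"translation": [0,0,0.1],"roll": 0},{"claw": 1,"translation": [0,0,0],"roll": 0},{"claw": 1,"translation": [0,0,0],"roll": 0}]}}

```text
time_s: 9.0
ee_pos: [0.5003, 0.2322, 0.1844]
tcp_rot: [0.709, 0.706, 0.0, 0.0]
force: [0.6, 0.3, -3.0]
opening: 0.009
```

>>> {"method": "carry_out", "body": {"series": [{"claw": 1,"translation": [0,0,0.1],"roll": 0},{"claw": 1,"translation": [0,0,0.1],"roll": 0},{"claw": 1,"translation": [0,0,0],"roll": 0},{"claw": 1,"translation": [0,0,0],"roll": 0}]}}

```text
time_s: 9.4
ee_pos: [0.5005, 0.2322, 0.1827]
tcp_rot: [0.709, 0.706, 0.0, 0.0]
force: [-0.7, -0.1, 0.3]
opening: 0.0093
```

The weight has come off the wrist: Fz went from -3 to about 0 N. One more millimetre, then look.

>>> {"method": "carry_out", "body": {"series": [{"claw": 1,"translation": [0,0,0.05],"roll": 0},{"claw": 1,"translation": [0,0,0],"roll": 0}]}}

```text
time_s: 9.6
ee_pos: [0.5005, 0.2323, 0.1826]
tcp_rot: [0.709, 0.706, 0.0, 0.0]
force: [-1.4, -0.2, 6.3]
opening: 0.0094
```

```bash
python3 go.py .499 .2315 .183 -.005; python3 chk.py c3
```

```text
t 9.6 p [0.5005 0.2323 0.1826] yaw -0.0042 zax [ 0.001  0.    -1.   ] F [-1.4 -0.2  6.3] open 0.0094 q [0.23 0.3  1.6  0.   1.24 0.24]
tool shift cm [-0.08 -0.15 -0.04] roll deg 0.05
[ 0.5005  0.2323 -0.0042  0.0721]
```

View pics/c3.png

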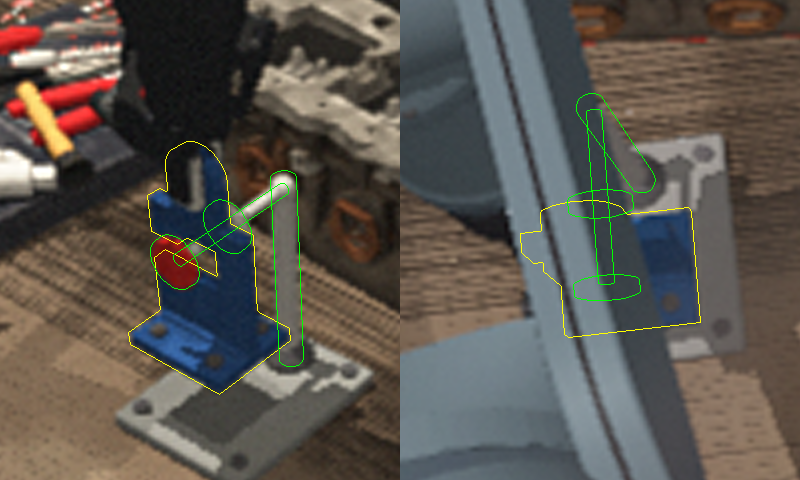

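>>> {"method": "carry_out", "body": {"series": [{"claw": 0.8,"translation": [0,0,0],"roll": 0},{"claw": 0.7,"translation": [0,0,0],"roll": 0},{"claw": 0.6,"translation": [0,0,0],"roll": 0},{"claw": 0.5,"translation": [0,0,0],"roll": 0},{"claw": 0.4,"translation": [0,0,0],"roll": 0},{"claw": 0.4,"translation": [0,0,0],"roll": 0},{"claw": 0.4,"translation": [0,0,0],"roll": 0}]}}

```text
time_s: 10.4
ee_pos: [0.5003, 0.2322, 0.1818]
tcp_rot: [0.709, 0.706, -0.0, 0.0]
force: [0.5, -0.2, -0.6]
opening: 0.0515
```

```bash
python3 go.py .499 .2315 .183 -.005; python3 chk.py c4 .5005 .2323 -.0042 .0721
```

```text
t 10.4 p [0.5003 0.2322 0.1818] yaw -0.0042 zax [ 0. -0. -1.] F [ 0.5 -0.2 -0.6] open 0.0515 q [ 0.23  0.3   1.61 -0.    1.24  0.24]
tool shift cm [-0.07 -0.13 -0.12] roll deg 0.04
[ 0.5005  0.2323 -0.0042  0.0721]
```

View pics/c4.png

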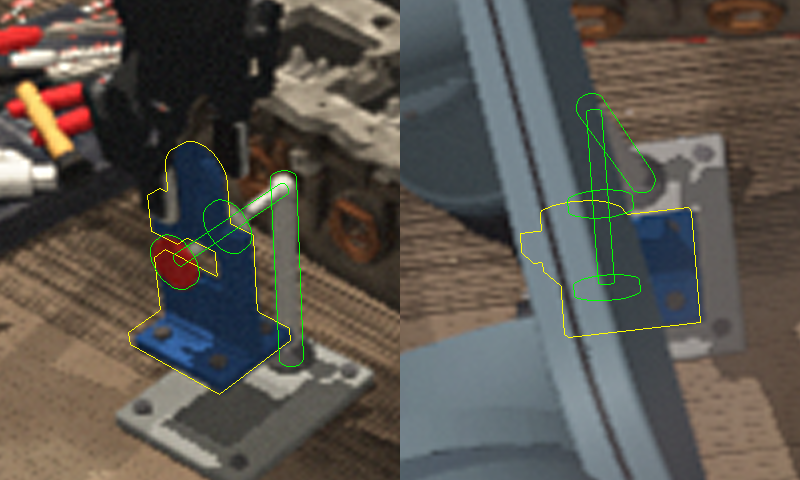

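The bracket is released and hangs where the outline predicts. I retreat straight up.

>>> {"method": "carry_out", "body": {"series": [{"claw": 0.4,"translation": [0,0,-0.5],"roll": 0},{"claw": 0.4,"translation": [0,0,-1],"roll": 0},{"claw": 0.4,"translation": [0,0,-1.5],"roll": 0},{"claw": 0.4,"translation": [0,0,-2],"roll": 0},{"claw": 0.4,"translation": [0,0,-2],"roll": 0},{"claw": 0.4,"translation": [0,0,-2],"roll": 0},{"claw": 0.4,"translation": [0,0,0],"roll": 0},{"claw": 0.4,"translation": [0,0,0],"roll": 0},{"claw": 0.4,"translation": [0,0,0],"roll": 0},{"claw": 0.4,"translation": [0,0,0],"roll": 0}]}}

```text
time_s: 11.5
ee_pos: [0.4997, 0.232, 0.2707]
tcp_rot: [0.709, 0.706, -0.001, -0.001]
force: [0.4, 0.1, -0.3]
opening: 0.0515
```

```bash
python3 go.py .499 .2315 .183 -.005; python3 chk.py c5 .5005 .2323 -.0042 .0721
python3 - <<'E'
from h import *
im=eyes.camera("scene"); C=cam("scene"); a=cv2.imread("pics/scene0.png")
d=cv2.absdiff(im,a)[255:330,335:395]; print("twin diff",d.mean())
E
```

```text
t 11.5 p [0.4997 0.232  0.2707] yaw -0.0043 zax [-0.002 -0.001 -1.   ] F [ 0.4  0.1 -0.3] open 0.0515 q [ 0.23  0.24  1.47 -0.    1.44  0.24]
tool shift cm [-0.05 -0.05  8.77] roll deg 0.04
[ 0.5005  0.2323 -0.0042  0.0721]
twin diff 3.879259259259259
```

View pics/c5.png

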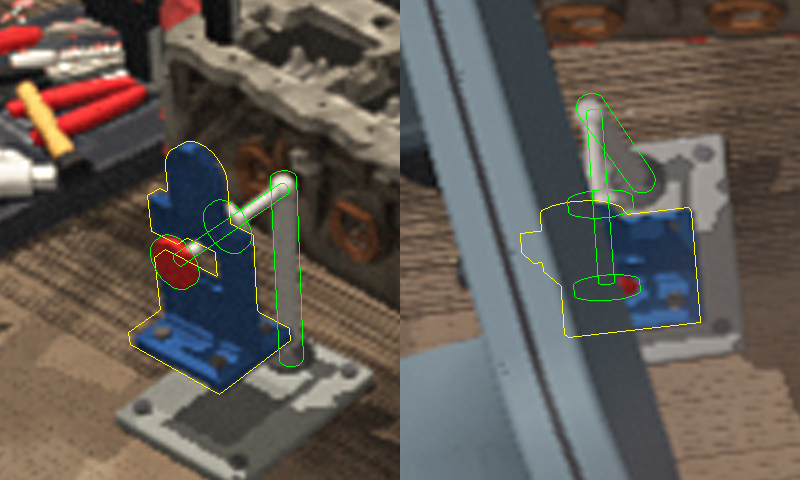

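```bash
python3 -c "
from bench import job_done; print(job_done())"
```

```text
the job is handed in; nothing more can be done
None
```

The slotted bracket is hanging from the pin, let go and upright, and I handed the job in at about 11.7 s of the 42 s allowed. No verdict is reported.

**What I did:** I found the bracket and the pin by fitting their outlines in the scene and top pictures. I then gripped the tab, turned the bracket 20° to line up with the pin, and slid the slot over it from -y. I lowered it until its weight came off the wrist, opened the gripper and backed straight up.

**Last checks:**
- **Hanging pose:** in the scene picture the bracket matches the predicted hanging outline. It did not shift visibly when I let go or when the gripper backed away. By the commanded pose, it sits about 1.5 mm from the pin's middle along the pin, and the pin axis is within 1 mm of the seat.
- **Robot clear:** the fingertips are at z = 0.271 m, about 50 mm above the tab, and the measured force is about 0 N. The highest force I read at the end of a move was 6.3 N.
- **Twin:** I only compared its patch of the scene picture with the first one. The mean difference was 3.9 grey levels, so it appears not to have moved, but I did not measure its position again.

**Disagreements:** the scene-only fit gave the bracket's starting angle as 0.26 rad, while the top and combined fits gave 0.35 rad. I used 0.345 rad, and the wrist picture agreed with it before the grasp. In the final top view the arm hid about half the bracket, so the last pose check rests mainly on the scene camera.

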